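# Dock the test nest against its contact fence and swing the stop behind it

## Task

The heavy aluminium test nest stands askew on the docking station. Without gripping or lifting anything, walk it round with pushes of the fingertips at one corner and the other: turn it to face the contact fence before it gets there, so that no corner scrapes the contacts, then bring its notched face flat against the fence with the locating pin in the notch and the board still in its pocket. Then push the swing stop lightly by its knob, fully round behind the nest so that it cannot back out, and leave the loose things beside the station where they are.

Things in the scene. Friction and masses are not known exactly. Their poses are not given: they have to be found in the camera images.
- nest: Aluminium block 96 (x) x 104 (y) x 38 (z) mm, 0.7-1.0 kg, too wide to grip. Origin: centre of its underside. Front face x = +48 mm (black contact blocks) has a full-height notch at y = 0: mouth 29 mm wide, narrowing over 12 mm to a 15 mm slot, 24 mm deep in all. Plain rear face x = -48 mm. Home: 48 mm in front of the fence, same yaw as dock. Starts 0.45-1.0 rad anticlockwise of that.
- dock: Fixed docking station. Origin at bench level under the middle of the fence face; that face (steel bar 170 mm wide along y, top 68 mm above the bench) lies at x = 0 and looks to -x. Pin at y = 0, 38 mm above the bench: 11 mm thick, sticks out 21 mm, last 6 mm tapered. Slide plate: x -262 to 48, y -107 to 107 mm, its top 22 mm above the bench. Nest home: its origin at (-48, 0, 22) mm.
- nest_left (a point): Left end of the nest's front face, at (48, 51, 19) mm in the nest's frame. It must not meet the fence (dock x = 0) while the nest is still badly askew.
- nest_right (a point): Right end of the nest's front face, at (48, -51, 19) mm in the nest's frame. The same holds for it.
- board: Small green circuit board 58 x 80 mm, 2 mm thick with parts to 8 mm, lying loose in a pocket 8 mm deep in the nest's top. Origin: centre of its underside. It rides along; its place is (-10, 0, 30) mm in the nest's frame, with 1 to 2 mm of play.
- swing_stop (a joint): Angle (rad) of the swing stop, a flat steel bar 14 mm wide on an upright pivot near the plate's left edge. 0 = fully open, swung back out of the way; grows anticlockwise seen from above; 2.0 = end stop, closed: the bar lies across behind the docked nest, 1 mm clear of its rear face. Starts 0 to 0.45. Slight friction (about 1 N at the knob) holds it anywhere.
- stop_knob (a point): Middle of the swing stop's upright black knob (16 mm thick, 22 mm tall, its top 68 mm above the bench), 75 mm from the pivot axis. The bar below it reaches 13 mm farther, 33 to 44 mm above the bench. Stop closed: the knob is at (-104, 15) mm in the dock's frame.
- stop_pivot (a point): Pivot axis of the swing stop, at (-104, 90) mm in the dock's frame, 42 mm above the bench. The bar points from here to the knob; in the dock's frame the direction is 2.712 rad + joint value (closed: along dock -y). Screw head to 51 mm above the bench.
- label_roll: White label roll, 56 mm across, 24 mm tall, lying on the bench to the right of the station. To be left alone.
- connector: White connector housing, 13 x 36 x 14 mm, lying on the bench near its front edge, right of the station. To be left alone.
- torque_driver: Dark torque screwdriver, 158 mm long, 20 mm thick, lying on the bench right of the label roll. To be left alone.
- bin_screws: Black open parts bin, 110 x 85 x 45 mm, on the bench to the left of the station. To be left alone.

How it is judged:
At the end, for the whole second after the job is handed in: The nest stands flat on the plate, at rest, its notched face on the fence and the pin in the notch (origin within 3 mm of home towards the fence and 5 mm across, yaw within 2 degrees), the swing stop is within 0.12 rad of its closed end, and the board lies flat in its pocket (x of nest in the frame of dock between -0.051 and -0.045 m and y of nest in the frame of dock between -0.005 and 0.005 m and angle between the x axis of nest and the x axis of dock, either way round below 0.035 rad and height (world z) of nest below 0.025 m and angle between nest's own z axis and vertical below 0.04 rad and value of joint swing_stop above 1.88 rad and z of board in the frame of nest below 0.034 m and distance between board and nest below 0.036 m and linear speed of nest below 0.01 m/s); the robot touches nothing.
It fails at once if the nest is lifted or tipped (height (world z) of nest above 0.03 m or angle between nest's own z axis and vertical above 0.12 rad).
It fails at once if a front corner of the nest is driven on to the fence (within 3 mm) while the nest is still over 15 degrees askew (angle between the x axis of nest and the x axis of dock, either way round above 0.26 rad and x of any of nest_left, nest_right in the frame of dock above -0.003 m).
It fails at once if the board leaves its pocket (z of board in the frame of nest above 0.04 m or distance between board and nest above 0.045 m).
It fails at once if the swing stop is pinched or forced (over 35 N from the fingers) (contact force between the fingers and swing_stop above 35 N).
It fails at once if a loose thing beside the station (label roll, connector, torque driver, bin) is moved (distance of any of label_roll, connector, torque_driver, bin_screws from where it was at the start of the episode above 0.02 m).
It also fails if it takes over 64 s, if anything falls off the work surface, if the arm or the gripper's body presses on something with over 40 N, if the wrist force passes 120 N, or if a joint passes its speed limit or range.

## Robot

A 6-joint arm with a two-finger parallel gripper is mounted at the origin on a cart in front of the work surface, level with it; the furniture and walls round the work are solid. World frame = base frame: x ahead of the robot, y to its left, z up, the work surface at z = 0. Lengths are in m, angles in rad, forces in N, time in s.
With the tool pointing down it reaches from about 0.35 to 0.8 m from the base axis. Payload 7.3 kg.
Tool frame: the origin (TCP) lies at the very end of the fingers, on their centre line; the grasp point (between the pads) lies env.hold_point_z behind it (env.hold_point_z is the distance from the TCP to the grasp point, in m); z points along the fingers, y is the line along which they close (so a half turn about z gives the same grasp; the last joint's range is limited). The gripper opens to 85 mm and grips with 20 to 120 N. Pads are 22 mm wide; open, the fingers measure 114 mm over their backs; the gripper's body (76 mm by 85 mm) begins 54 mm behind the grasp point. The pads swing forward as they close: fully open they stand 13 mm farther back than shut.
Start: joints at [1.188, 0.342, 1.524, -0, 1.275, -0.146], TCP at [0.123, 0.51, 0.231] pointing down, gripper open.
Joint ranges: [-2.53, 2.53], [-0.77, 2.02], [0.04, 2.7], [-1, 4.14], [0.28, 2.66], [-3.11, 3.11]. Speed limits (rad/s): [2.57, 2.57, 3.14, 3.14, 3.14, 3.14].

## Interface

Orientations are given as [roll, pitch, yaw] about the fixed x, y, z axes, in that order (R = Rz(yaw) Ry(pitch) Rx(roll)).
In Python, from plant import readout, imaging, env gives the robot as it stands. The module is installed in compiled form; this text tells all that it offers.
- The arm moves only by the shell command python3 -m inch 'ROWS' [FORCE]. ROWS is JSON, a list that holds one entry, the list of rows, each a list of 7 numbers: the shift along the tool's x, y, z in cm, then the turn, a rotation vector about the tool's x, y, z in degrees, then the finger opening in cm, from 0 to 8.54. In form: [[[x, y, z, wx, wy, wz, grip], ...]]. A call has 1 to 12 rows; each row shifts and turns the commanded pose from where the row before left it, along the tool's axes as they then stand; what a row does not reach is not made up. A row lasts 1/8 s, in which the tool goes at most 62.5 mm and 10.7 degrees, less where a joint would pass 70% of its speed; a pose out of reach is approached as far as the arm can. A call is refused whole if a number of a shift passes 6.25 or a number of a turn 10.7, either way. A call with a gripper value outside its range is refused whole. The fingers move at their own pace and stop on an object; FORCE is the grip in N (left out, the last holds). Time passes only in rows, so rows that do not move let the fingers close. It gives the time, the measured TCP pose, the force, the opening and the grip force at its end, in the units of the state.
- readout.read_state(): the state, without advancing time (a new reading comes with each control period).
- imaging.capture(name): name is "scene" or "top" or "wrist"; returns (picture, depth): 400x640x3 uint8, red, green, blue; 400x640 float32, m along the optical axis (not along the pixel's ray), 0 where there is no reading.
- imaging.calibration(name): a dict with "mtx" (3x3 intrinsics, pixels), "distortion" ([k1, k2, p1, p2, k3] as OpenCV has them; the pictures are not rectified), "view" (4x4, takes a point from world to camera coordinates); the wrist camera has in their place "tool_from_camera" (4x4, takes a point from camera to tool coordinates, whose origin is the TCP and whose axes are the flange's). Camera axes: x right, y up, looking along -z (the intrinsics and any distortion apply to the point x, -y, -z); pixel columns grow to the right and rows downward; lengths in m; the calibration is good to about 2 mm. A picture is of the moment at which its call begins: read the wrist's pose just before it. calibration takes no time and is no camera call.
- env.sign_off(): hands the job in; it is judged then, once.
The state is a dict: "time": time; "joints": joint angles; "joint_vel": joint speeds; "effort": joint torques, N m; "position": TCP position; "orientation": TCP orientation; "ft_force": force on the tool from outside, world axes, zero at the start; "moment": the same for the moment, N m; "opening": finger opening in m; "finger_force": force on a finger pad.
Only numpy, scipy, OpenCV 4.12 (cv2) and the standard library are available. Lean on these libraries where they do the work, as an engineer would, in place of code of your own. Each camera call takes 0.05 s, during which the arm holds its last target. There are 200 camera calls.

## Working session

There is one attempt and no reset: what is moved stays moved. The work goes in short steps, Python scripts to look and compute and a shell command to move; the robot and the scene stay as the last step left them, time stands still between calls to the robot, and variables do not carry over. Pictures are saved under pics/ and viewed, at most 10 in all, crops included, and the job is handed in when it is done.

```bash
mkdir -p pics
cat > h.py <<'E'
import numpy as np, cv2
from plant import readout, imaging, env
from scipy.spatial.transform import Rotation as R
def cloud(name):
    # world points (H,W,3) for a fixed camera
    st=readout.read_state(); img,d=imaging.capture(name); c=imaging.calibration(name)
    H,W=d.shape; u,v=np.meshgrid(np.arange(W),np.arange(H))
    p=cv2.undistortPoints(np.stack([u,v],-1).reshape(-1,1,2).astype(float),np.array(c['mtx'],float),np.array(c['distortion'],float)).reshape(H,W,2)
    P=np.stack([p[...,0]*d,-p[...,1]*d,-d],-1)
    if 'view' in c: T=np.linalg.inv(np.array(c['view']))
    else:
        A=np.eye(4);A[:3,:3]=R.from_euler('xyz',st['orientation']).as_matrix();A[:3,3]=st['position'];T=A@np.array(c['tool_from_camera'])
    Wd=P@T[:3,:3].T+T[:3,3]; Wd[d<=0]=np.nan
    return img,Wd
E
python3 - <<'E'
from h import *
for n in('top','scene'):
    i,w=cloud(n); cv2.imwrite(f'pics/{n}0.png',i[...,::-1]); np.save(f'{n}0.npy',w)
    print(n,w[::100,::160].round(3).tolist())
s=readout.read_state();print(s,env.hold_point_z)
E
```

```text
top [[[1.383, 1.471, -0.191], [1.623, 0.918, -0.718], [1.617, 0.067, -0.706], [1.665, -0.791, -0.724]], [[0.975, 1.521, -0.362], [1.07, 0.875, -0.717], [0.864, 0.068, 0.013], [0.885, -0.499, -0.002]], [[0.523, 1.515, -0.422], [0.559, 0.844, -0.714], [0.518, 0.062, 0.023], [0.53, -0.489, -0.0]], [[0.062, 1.524, -0.469], [0.067, 0.826, -0.715], [nan, nan, nan], [0.091, -0.754, -0.731]]]
scene [[[-0.012, 0.258, 0.614], [1.045, 1.52, 0.419], [2.277, 1.449, 0.329], [2.27, 0.317, 0.439]], [[0.209, 1.519, 0.105], [0.95, 1.519, -0.089], [2.276, 1.416, -0.402], [2.285, 0.193, -0.108]], [[-0.138, 0.09, 0.386], [0.834, 1.527, -0.704], [0.608, 0.105, 0.018], [0.678, -0.328, 0.171]], [[-0.194, 0.033, 0.275], [-0.02, -0.063, 0.205], [0.847, 0.262, -0.713], [0.547, -0.42, -0.002]]]
{'time': 0.1, 'joints': array([ 1.18801074e+00,  3.42681887e-01,  1.52494445e+00,  1.84671409e-05,
        1.27540162e+00, -1.46017608e-01]), 'joint_vel': array([ 0.00147331, -0.00172412, -0.00128801, -0.00023065,  0.00175062,
        0.00149227]), 'effort': array([ 1.19028253e-03, -4.34445691e+01, -2.46495867e+01, -3.61050561e-04,
        4.59172661e-03,  3.38411974e-05]), 'position': array([0.12298829, 0.51001308, 0.23067248]), 'orientation': array([-3.14017520e+00, -2.26306085e-04,  2.90481913e+00]), 'ft_force': array([ 0.42711079, -0.01745472, -0.00705225]), 'moment': array([-0.03880478, -0.00635128, -0.11823331]), 'finger_force': 0.0, 'opening': 0.0854230471192886} 0.0187
```

View pics/top0.png

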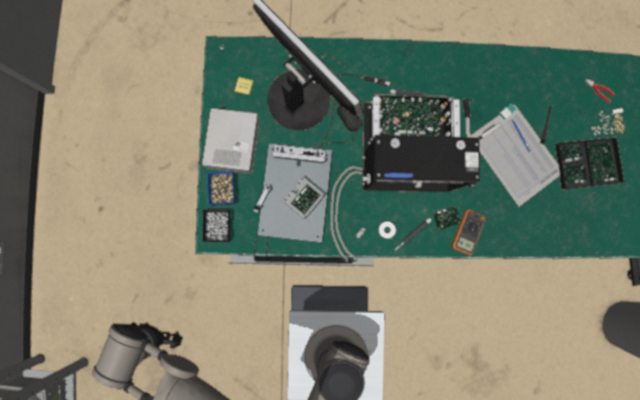

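View pics/scene0.png

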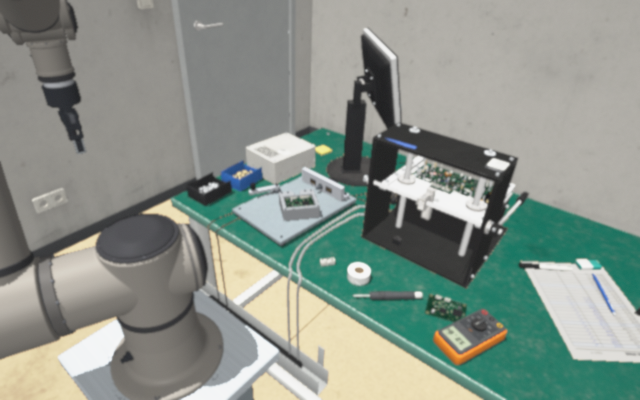

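The top view shows the plate at columns 260–330, rows 145–240, with the fence near row 153. The nest sits around (305,197) and the swing stop around (263,198). Next I'll measure these from the depth.

Run:
```python
from h import *
w=np.load('top0.npy')
def sel(z0,z1,u0,u1,v0,v1):
    s=w[v0:v1,u0:u1].reshape(-1,3); return s[(s[:,2]>z0)&(s[:,2]<z1)]
f=sel(.058,.08,255,340,140,170); n=sel(.046,.075,280,330,172,222); p=sel(.015,.03,255,340,140,245); k=sel(.033,.08,248,284,180,222)
for nm,a in(('fence',f),('nest',n),('plate',p),('stop',k)):
    r=cv2.minAreaRect(a[:,:2].astype(np.float32)); print(nm,len(a),a[:,2].mean().round(4),np.round(r[0],4),np.round(r[1],4),r[2]); print(cv2.boxPoints(r).round(3).tolist())
print(k.round(3).tolist())
i=cv2.imread('pics/top0.png')[135:250,245:345]; cv2.imwrite('pics/c0.png',cv2.resize(i,None,fx=5,fy=5,interpolation=cv2.INTER_CUBIC))
```

```text
fence 286 0.0671 [0.664  0.1351] [0.1682 0.0283] 84.66592407226562
[[0.6420000195503235, 0.05299999937415123], [0.6700000166893005, 0.05000000074505806], [0.6859999895095825, 0.21699999272823334], [0.6579999923706055, 0.2199999988079071]]
nest 896 0.0572 [0.5256 0.1183] [0.0963 0.1039] 51.361083984375
[[0.45500001311302185, 0.11299999803304672], [0.5360000133514404, 0.04800000041723251], [0.5960000157356262, 0.12300000339746475], [0.5149999856948853, 0.18799999356269836]]
plate 4226 0.0222 [0.5449 0.1497] [0.2947 0.313 ] 85.38996887207031
[[0.37700000405311584, 0.014999999664723873], [0.6890000104904175, -0.009999999776482582], [0.7129999995231628, 0.2840000092983246], [0.4009999930858612, 0.3089999854564667]]
stop 151 0.0476 [0.5078 0.2391] [0.0783 0.094 ] 49.06878662109375
[[0.44699999690055847, 0.23999999463558197], [0.5180000066757202, 0.17900000512599945], [0.5690000057220459, 0.23800000548362732], [0.49799999594688416, 0.29899999499320984]]
[[0.563, 0.241, 0.043], [0.563, 0.238, 0.045], [0.563, 0.235, 0.044], [0.563, 0.232, 0.042], [0.56, 0.245, 0.036], [0.559, 0.24, 0.052], [0
[... 2563 characters left out ...]
491, 0.269, 0.07], [0.491, 0.265, 0.074], [0.492, 0.264, 0.056], [0.493, 0.262, 0.048], [0.494, 0.26, 0.039], [0.495, 0.224, 0.034], [0.488, 0.276, 0.065], [0.488, 0.272, 0.071], [0.488, 0.269, 0.069], [0.488, 0.266, 0.067], [0.488, 0.263, 0.068], [0.49, 0.263, 0.04], [0.485, 0.276, 0.063], [0.485, 0.273, 0.066], [0.485, 0.269, 0.068], [0.486, 0.267, 0.061], [0.485, 0.263, 0.066], [0.487, 0.263, 0.038], [0.483, 0.278, 0.044], [0.482, 0.272, 0.071], [0.482, 0.269, 0.066], [0.482, 0.266, 0.069], [0.483, 0.264, 0.056], [0.48, 0.275, 0.043], [0.48, 0.272, 0.041], [0.48, 0.269, 0.04], [0.48, 0.266, 0.038], [0.476, 0.275, 0.047], [0.477, 0.272, 0.044], [0.477, 0.268, 0.047], [0.448, 0.239, 0.034]]
```

View pics/c0.png

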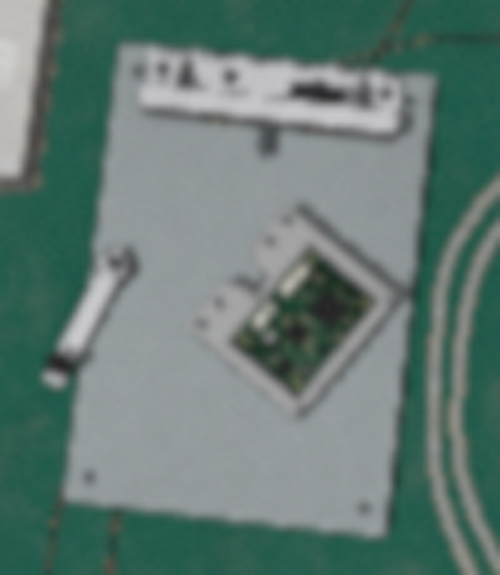

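The dock's fence middle is at about (0.650, 0.1365) with yaw −0.093, and the pivot checks out against that. The nest is at dock (−122, −30) mm, yaw about 0.99. The stop joint is about 0.08. I'll turn the tool to the dock axes (tool x = −dock x, tool y = dock y) and travel behind the nest's rear-left corner.

```bash
cat >> h.py <<'E'
O=np.array([.650,.1365]); YAW=-.093
Rd=np.array([[np.cos(YAW),np.sin(YAW)],[-np.sin(YAW),np.cos(YAW)]])
def dock(p): return (np.asarray(p)[...,:2]-O)@Rd.T
def tcp():
    s=readout.read_state(); d=dock(s['position'])*1000
    print('t',round(s['time'],2),'tcp dock mm',d.round(1),'z',round(s['position'][2]*1000,1),'yaw rel',round(np.degrees(s['orientation'][2]-(np.pi+YAW)),2),'F',np.round(s['ft_force'],1))
def nest(pic=None,prior=None):
    i,w=cloud('top'); s=w[172-25:222,270:335].reshape(-1,3); s=s[(s[:,2]>.05)&(s[:,2]<.072)]
    d=dock(s)*1000; m=(d[:,0]<-4)&(d[:,0]>-215)&(abs(d[:,1])<104)
    m&=~((d[:,1]>70)&(d[:,0]<-85))
    r=cv2.minAreaRect(d[m].astype(np.float32)); a=r[2]; 
    print('n',m.sum(),'centre',np.round(r[0],1),'size',np.round(r[1],1),'ang',round(a,1),'or',round(a-90,1))
    if pic: cv2.imwrite(pic,cv2.resize(i[135:250,245:345,::-1],None,fx=5,fy=5,interpolation=cv2.INTER_CUBIC))
E
python3 -m inch '[[[0,0,0,0,0,-8.2,0],[-3.8,-4.4,0,0,0,0,0],[-3.8,-4.4,0,0,0,0,0],[-3.8,-4.4,0,0,0,0,0],[-3.8,-4.4,0,0,0,0,0],[-3.8,-4.4,0,0,0,0,0],[-3.8,-4.4,0,0,0,0,0],[-3.8,-4.4,0,0,0,0,0],[-3.8,-4.4,0,0,0,0,0],[-3.8,-4.4,0,0,0,0,0],[0,0,0,0,0,0,0]]]'
python3 -c "
from h import *
tcp()
nest()"
```

```text
time: 1.48
position: [0.4282, 0.0812, 0.2308]
orientation: [-3.141, -0.0, 3.042]
ft_force: [-0.8, 0.7, -0.1]
opening: 0.0004
finger_force: 0.0
t 1.48 tcp dock mm [-215.7  -75.7] z 230.8 yaw rel -0.36 F [-0.8  0.7 -0.1]
n 634 centre [-100.4   -8.5] size [145.8 121.2] ang 43.0 or -47.0
```

```bash
python3 -m inch '[[[0,0,5,0,0,0,0],[0,0,5,0,0,0,0],[0,0,5,0,0,0,0],[0,0,4.4,0,0,0,0],[-1.1,0.6,0,0,0,0,0],[-1.1,0.6,0,0,0,0,0],[-0.2,0.6,0,0,0,0,0],[-0.2,0.6,0,0,0,0,0],[-0.2,0.6,0,0,0,0,0],[-0.2,0.6,0,0,0,0,0],[-0.3,0.6,0,0,0,0,0],[-0.3,0.6,0,0,0,0,0]]]'
python3 -c "
from h import *
tcp()"
python3 -m inch '[[[-0.3,0.5,0,0,0,0,0],[1,-1,0,0,0,0,0],[0,0,-5,0,0,0,0],[0,0,-5,0,0,0,0],[2,-2,-5,0,0,0,0],[2,-2,-3,0,0,0,0],[0,0,0,0,0,0,0]]]'
python3 -c "
from h import *
tcp()
nest()
i,w=cloud('wrist');cv2.imwrite('pics/w1.png',i[...,::-1]);np.save('w1.npy',w)"
```

```text
time: 3.02
position: [0.4659, 0.1288, 0.0377]
orientation: [-3.141, -0.002, 3.048]
ft_force: [-4.1, -3.1, 4.1]
opening: 0.0002
finger_force: 2.4
t 3.02 tcp dock mm [-182.6  -24.7] z 37.7 yaw rel -0.03 F [-4.1 -3.1  4.1]
time: 3.9
position: [0.4158, 0.0873, 0.2194]
orientation: [3.141, 0.006, 3.046]
ft_force: [0.4, 0.4, 0.1]
opening: -0.0002
finger_force: 0.0
t 3.9 tcp dock mm [-228.6  -70.7] z 219.4 yaw rel -0.12 F [0.4 0.4 0.1]
n 852 centre [-109.5  -23.3] size [ 96.3 104.1] ang 28.6 or -61.4
```

View pics/w1.png

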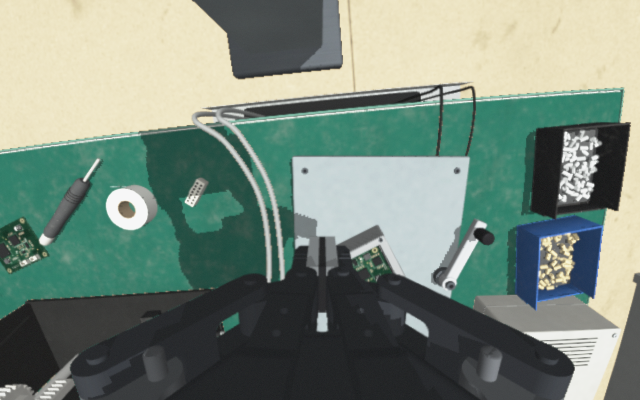

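The nest is now at dock (−109.5, −23.3), yaw 28.6°, so it moves about 30 mm per rad turned. Next I'll push its right side behind the middle, which turns it clockwise and shifts it to +y.

```bash
python3 -m inch '[[[-4.6,-1.2,0,0,0,0,0],[-4.6,-1.2,0,0,0,0,0],[-4.7,-1.1,0,0,0,0,0],[0,0,5,0,0,0,0],[0,0,5,0,0,0,0],[0,0,5,0,0,0,0],[0,0,3.2,0,0,0,0],[0.4,0.9,0,0,0,0,0],[0.5,0.4,0,0,0,0,0],[0.5,0.4,0,0,0,0,0],[0.5,0.4,0,0,0,0,0],[0.5,0.4,0,0,0,0,0]]]'
python3 -c "
from h import *
tcp()"
python3 -m inch '[[[0.4,0.4,0,0,0,0,0],[0.4,0.4,0,0,0,0,0],[-0.5,-1.5,0,0,0,0,0],[0,0,-5,0,0,0,0],[0,0,-5,0,0,0,0],[4,0,-5,0,0,0,0],[5,0,-3,0,0,0,0],[5,0,0,0,0,0,0],[0,0,0,0,0,0,0]]]'
python3 -c "
from h import *
tcp()
nest('pics/c2.png')"
```

```text
time: 5.5
position: [0.5299, 0.0675, 0.0362]
orientation: [-3.142, 0.002, 3.048]
ft_force: [1.0, -3.8, 0.3]
opening: -0.0002
finger_force: 2.2
t 5.5 tcp dock mm [-113.2  -79.9] z 36.2 yaw rel -0.04 F [ 1.  -3.8  0.3]
time: 6.62
position: [0.3846, 0.0739, 0.2145]
orientation: [3.141, -0.001, 3.048]
ft_force: [0.9, -0.1, 0.4]
opening: -0.0001
finger_force: 0.0
t 6.62 tcp dock mm [-258.5  -87. ] z 214.5 yaw rel -0.02 F [ 0.9 -0.1  0.4]
n 827 centre [-119.5   -3. ] size [ 96.5 104.1] ang 13.3 or -76.7
```

The nest is at (−119.5, −3), yaw 13.3°. Now I'll open the fingers to 6.4 cm and push the rear face with both tips, which squares it up and brings it in.

```bash
python3 -m inch '[[[-2.6,4.3,0,0,0,0,6.4],[-2.7,4.4,0,0,0,0,6.4],[0,0,5,0,0,0,6.4],[0,0,5,0,0,0,6.4],[0,0,5,0,0,0,6.4],[0,0,3.1,0,0,0,6.4],[-1,0,0,0,0,0,6.4],[-0.8,0,0,0,0,0,6.4],[-0.6,0,0,0,0,0,6.4],[-0.6,0,0,0,0,0,6.4],[-0.6,0,0,0,0,0,6.4],[-0.6,0,0,0,0,0,6.4]]]'
python3 -c "
from h import *
tcp()"
python3 -m inch '[[[-0.6,0,0,0,0,0,6.4],[-0.6,0,0,0,0,0,6.4],[-0.6,0,0,0,0,0,6.4],[-0.6,0,0,0,0,0,6.4],[-0.6,0,0,0,0,0,6.4],[-0.6,0,0,0,0,0,6.4],[-0.5,0,0,0,0,0,6.4],[0,0,0,0,0,0,6.4]]]'
python3 -c "
from h import *
tcp()
nest('pics/c3.png')"
```

```text
time: 8.18
position: [0.4905, 0.1519, 0.0341]
orientation: [3.141, 0.001, 3.048]
ft_force: [-4.3, 4.4, 1.6]
opening: 0.0645
finger_force: 2.3
t 8.18 tcp dock mm [-160.2    0.5] z 34.1 yaw rel -0.02 F [-4.3  4.4  1.6]
time: 9.18
position: [0.5256, 0.1478, 0.0336]
orientation: [-3.14, -0.011, 3.048]
ft_force: [-21.7, 3.1, 14.2]
opening: 0.0639
finger_force: 10.7
t 9.18 tcp dock mm [-124.9   -0.3] z 33.6 yaw rel -0.05 F [-21.7   3.1  14.2]
n 153 centre [-39.  -20.7] size [111.7  80.7] ang 50.2 or -39.8
```

View pics/c3.png

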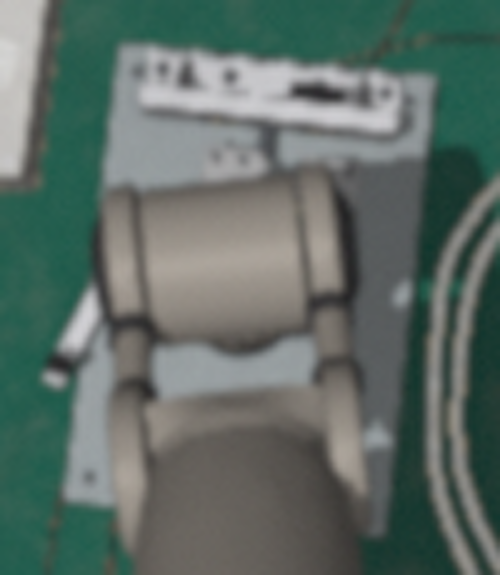

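Force rose to about 22 N early, which suggests the pin is at the mouth edge. I'll back off and look.

```bash
python3 -m inch '[[[1,0,0,0,0,0,6.4],[3,0,-2,0,0,0,6.4],[3,0,-5,0,0,0,6.4],[3,-3,-5,0,0,0,6.4],[0,-4,-5,0,0,0,6.4],[3,0,0,0,0,0,6.4],[0,0,0,0,0,0,6.4]]]'
python3 -c "
from h import *
tcp()
nest('pics/c4.png')"
```

```text
time: 10.1
position: [0.3964, 0.0919, 0.201]
orientation: [3.141, 0.004, 3.047]
ft_force: [0.3, -0.4, 0.3]
opening: 0.0643
finger_force: 0.0
t 10.1 tcp dock mm [-248.4  -68. ] z 201.0 yaw rel -0.09 F [ 0.3 -0.4  0.3]
n 840 centre [-67.  -12.7] size [103.8  97.1] ang 89.8 or -0.2
```

View pics/c4.png

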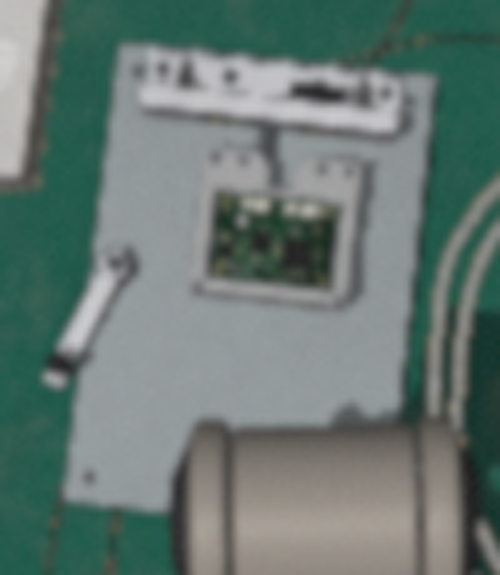

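The nest is square (yaw −0.2°) at (−67, −12.7). It drifted right, so the pin is on the notch's left flank. I'll push it 13 mm to +y at the middle of its right face.

```bash
python3 -m inch '[[[-6,-1,0,0,0,0,0],[-6,-1,0,0,0,0,0],[-6.1,-1,0,0,0,0,0],[0,0,5,0,0,0,0],[0,0,5,0,0,0,0],[0,0,5,0,0,0,0],[0,0,1.6,0,0,0,0],[0,1,0,0,0,0,0],[0,0.6,0,0,0,0,0],[0,0.5,0,0,0,0,0],[0,0.5,0,0,0,0,0],[0,0.5,0,0,0,0,0]]]'
python3 -c "
from h import *
tcp()"
python3 -m inch '[[[0,0.1,0,0,0,0,0],[0,0,0,0,0,0,0],[0,-1.5,0,0,0,0,0],[0,0,-5,0,0,0,0],[2,0,-5,0,0,0,0],[5,0,-5,0,0,0,0],[6,0,-2,0,0,0,6.4],[6,1,0,0,0,0,6.4],[0,0,0,0,0,0,6.4]]]'
python3 -c "
from h import *
tcp()
nest('pics/c5.png')"
```

```text
time: 11.65
position: [0.5784, 0.0755, 0.0356]
orientation: [-3.14, 0.004, 3.048]
ft_force: [-0.3, -6.3, 4.2]
opening: 0.0002
finger_force: 3.5
t 11.65 tcp dock mm [-65.6 -67.4] z 35.6 yaw rel -0.01 F [-0.3 -6.3  4.2]
time: 12.78
position: [0.3897, 0.09, 0.198]
orientation: [3.141, -0.001, 3.049]
ft_force: [0.9, -0.5, 0.1]
opening: 0.0547
finger_force: 0.0
t 12.78 tcp dock mm [-254.9  -70.5] z 198.0 yaw rel 0.04 F [ 0.9 -0.5  0.1]
n 835 centre [-68.9  -1. ] size [ 96.6 104.4] ang 1.6 or -88.4
```

```bash
python3 -m inch '[[[-5.2,3.5,0,0,0,0,6.4],[-5.2,3.5,0,0,0,0,6.4],[0,0,5,0,0,0,6.4],[0,0,5,0,0,0,6.4],[0,0,5,0,0,0,6.4],[0,0,1.4,0,0,0,6.4],[-1,0,0,0,0,0,6.4],[-0.8,0,0,0,0,0,6.4],[-0.5,0,0,0,0,0,6.4],[-0.5,0,0,0,0,0,6.4],[-0.5,0,0,0,0,0,6.4],[-0.5,0,0,0,0,0,6.4]]]'
python3 -c "
from h import *
tcp()"
python3 -m inch '[[[-0.3,0,0,0,0,0,6.4],[-0.2,0,0,0,0,0,6.4],[-0.2,0,0,0,0,0,6.4],[0,0,0,0,0,0,6.4]]]'
python3 -c "
from h import *
tcp()"
```

```text
time: 14.32
position: [0.5405, 0.146, 0.035]
orientation: [3.142, -0.002, 3.048]
ft_force: [-8.5, 1.9, 6.3]
opening: 0.064
finger_force: 4.2
t 14.32 tcp dock mm [-110.    -0.7] z 35.0 yaw rel -0.03 F [-8.5  1.9  6.3]
time: 14.82
position: [0.5454, 0.1459, 0.0349]
orientation: [-3.142, -0.006, 3.049]
ft_force: [-14.4, 3.8, 10.2]
opening: 0.0637
finger_force: 7.3
t 14.82 tcp dock mm [-105.1   -0.4] z 34.9 yaw rel -0.0 F [-14.4   3.8  10.2]
```

```bash
python3 -m inch '[[[-0.3,0,0,0,0,0,6.4],[0,0,0,0,0,0,6.4]]]'
python3 -c "
from h import *
tcp()"
python3 -m inch '[[[2,0,0,0,0,0,6.4],[4,0,-5,0,0,0,3],[5,0,-5,0,0,0,0],[3,-4,-5,0,0,0,0],[0,-4,0,0,0,0,0],[0,0,0,0,0,0,0]]]'
python3 -c "
from h import *
tcp()
nest('pics/c6.png')"
```

```text
time: 15.08
position: [0.5453, 0.1459, 0.0348]
orientation: [-3.141, -0.013, 3.049]
ft_force: [-23.8, 3.5, 17.0]
opening: 0.0635
finger_force: 12.2
t 15.07 tcp dock mm [-105.1   -0.4] z 34.8 yaw rel 0.01 F [-23.8   3.5  17. ]
time: 15.82
position: [0.4161, 0.0803, 0.1731]
orientation: [3.141, 0.005, 3.045]
ft_force: [0.0, 0.1, 0.2]
opening: -0.0
finger_force: 0.0
t 15.82 tcp dock mm [-227.7  -77.6] z 173.1 yaw rel -0.2 F [0.  0.1 0.2]
n 820 centre [-49.9  -2. ] size [103.9  91.8] ang 89.9 or -0.1
```

View pics/c6.png

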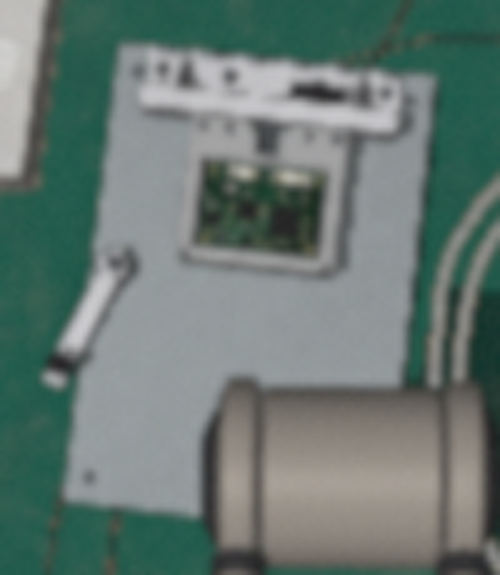

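The nest is seated: yaw −0.1°, rear face at about −96. Next I'll push the stop knob, first toward −y from its left side.

```bash
python3 -m inch '[[[-1.3,5.7,0,0,0,0,0],[-1.4,5.8,0,0,0,0,0],[-1.3,5.7,0,0,0,0,0],[-1.4,5.8,0,0,0,0,0],[0,0,0,0,0,0,0]]]'
python3 -c "
from h import *
tcp()
i,w=cloud('top');s=w[190:225,248:290].reshape(-1,3);s=s[(s[:,2]>.058)&(s[:,2]<.08)];d=dock(s)*1000;d=d[(d[:,0]<-100)&(d[:,1]>60)];print(len(d),d.mean(0) if len(d) else '')"
```

```text
time: 16.5
position: [0.4908, 0.3105, 0.1701]
orientation: [3.14, 0.001, 3.053]
ft_force: [0.6, 0.0, -0.4]
opening: -0.0001
finger_force: 0.0
t 16.5 tcp dock mm [-174.6  158.5] z 170.1 yaw rel 0.24 F [ 0.6  0.  -0.4]
17 [-173.52964705  115.7217782 ]
```

```bash
python3 -m inch '[[[0,0,4,0,0,0,0],[0,0,4,0,0,0,0],[0,0,4,0,0,0,0],[0,0,0,0,0,0,0],[0,-0.7,0,0,0,0,0],[0,-0.7,0,0,0,0,0],[0.1,-0.9,0,0,0,0,0],[0.2,-0.9,0,0,0,0,0],[0.1,-0.8,0,0,0,0,0],[-0.1,-0.8,0,0,0,0,0]]]'
python3 -c "
from h import *
tcp()"
python3 -m inch '[[[-0.1,-0.9,0,0,0,0,0],[-0.2,-0.9,0,0,0,0,0],[-0.3,-0.7,0,0,0,0,0],[-0.4,-0.7,0,0,0,0,0],[-0.7,-0.9,0,0,0,0,0],[-0.8,-0.9,0,0,0,0,0],[0,0,0,0,0,0,0]]]'
python3 -c "
from h import *
tcp()
i,w=cloud('top');s=w[175:235,248:325].reshape(-1,3);s=s[(s[:,2]>.058)&(s[:,2]<.08)];d=dock(s)*1000;d=d[(d[:,0]<-105)];print(len(d),d.mean(0) if len(d) else '')"
```

```text
time: 17.8
position: [0.4827, 0.2579, 0.0508]
orientation: [3.142, -0.0, 3.048]
ft_force: [-1.4, 1.2, 0.1]
opening: -0.0003
finger_force: 0.5
t 17.8 tcp dock mm [-177.8  105.3] z 50.8 yaw rel -0.04 F [-1.4  1.2  0.1]
time: 18.68
position: [0.5041, 0.2054, 0.0508]
orientation: [3.142, 0.001, 3.047]
ft_force: [-0.0, -0.0, -0.2]
opening: -0.0002
finger_force: 0.0
t 18.68 tcp dock mm [-151.7   55.1] z 50.8 yaw rel -0.11 F [-0.  -0.  -0.2]
0
```

```bash
python3 -m inch '[[[0.3,1,0,0,0,0,0],[2.5,0,0,0,0,0,0],[2,-1,0,0,0,0,0],[0,-2.4,0,0,0,0,0],[0,0,0,0,0,0,0]]]'
python3 -c "
from h import *
tcp()
i,w=cloud('top');cv2.imwrite('pics/c7.png',cv2.resize(i[135:250,245:345,::-1],None,fx=5,fy=5))"
```

```text
time: 19.35
position: [0.4527, 0.1869, 0.0509]
orientation: [-3.142, -0.0, 3.047]
ft_force: [0.3, 1.0, -0.1]
opening: -0.0003
finger_force: 0.0
t 19.35 tcp dock mm [-201.2   31.9] z 50.9 yaw rel -0.07 F [ 0.3  1.  -0.1]
```

View pics/c7.png

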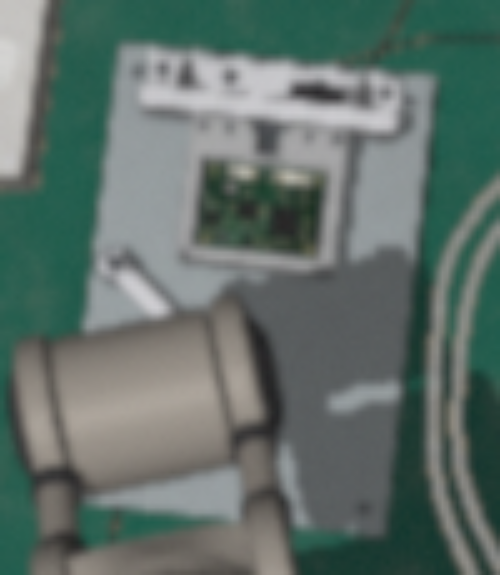

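The bar now points diagonally behind the nest, as planned. Now I'll push the knob to +x.

```bash
python3 -m inch '[[[-1.5,0,0,0,0,0,0],[-1.3,0,0,0,0,0,0],[-0.8,-0.4,0,0,0,0,0],[-0.8,-0.5,0,0,0,0,0],[-0.8,-0.4,0,0,0,0,0],[-0.8,-0.2,0,0,0,0,0],[-0.8,-0.1,0,0,0,0,0],[-0.6,-0.1,0,0,0,0,0],[-0.3,0,0,0,0,0,0],[0,0,0,0,0,0,0]]]'
python3 -c "
from h import *
tcp()"
```

```text
time: 20.65
position: [0.5287, 0.163, 0.0508]
orientation: [3.141, 0.001, 3.048]
ft_force: [0.1, 0.3, 0.2]
opening: -0.0001
finger_force: 0.0
t 20.65 tcp dock mm [-123.2   15.1] z 50.8 yaw rel -0.04 F [0.1 0.3 0.2]
```

```bash
python3 -m inch '[[[-0.15,0,0,0,0,0,0],[-0.15,0,0,0,0,0,0],[0,0,0,0,0,0,0]]]'
python3 -c "
from h import *
tcp()"
python3 -m inch '[[[-0.1,0,0,0,0,0,0],[-0.1,0,0,0,0,0,0],[0,0,0,0,0,0,0]]]'
python3 -c "
from h import *
tcp()"
```

```text
time: 21.02
position: [0.531, 0.1626, 0.0507]
orientation: [3.142, -0.0, 3.048]
ft_force: [-2.4, -0.1, 0.2]
opening: 0.0
finger_force: 0.9
t 21.02 tcp dock mm [-120.9   14.9] z 50.7 yaw rel -0.03 F [-2.4 -0.1  0.2]
time: 21.4
position: [0.5311, 0.1625, 0.0506]
orientation: [-3.141, -0.004, 3.048]
ft_force: [-8.1, 0.6, 5.3]
opening: -0.0002
finger_force: 4.3
t 21.4 tcp dock mm [-120.8   14.9] z 50.6 yaw rel -0.03 F [-8.1  0.6  5.3]
```

It stopped advancing at 8 N, so the stop is at its end. I'll back off and check.

```bash
python3 -m inch '[[[1,0,0,0,0,0,0],[4,0,-1,0,0,0,0],[4,0,-5,0,0,0,0],[4,-3,-5,0,0,0,0],[2,-5,-3,0,0,0,0],[0,-4,0,0,0,0,0],[0,0,0,0,0,0,0]]]'
python3 -c "
from h import *
tcp()
i,w=cloud('top');s=w[172-25:235,265:335].reshape(-1,3);d=dock(s)*1000
k=d[(s[:,2]>.06)&(s[:,2]<.08)&(d[:,0]<-97)&(d[:,0]>-150)&(abs(d[:,1])<40)];print('knob',len(k),k.mean(0).round(1))
m=(s[:,2]>.052)&(s[:,2]<.065)&(d[:,0]<-8)&(d[:,0]>-98)&(abs(d[:,1])<75)
print(cv2.minAreaRect(d[m].astype(np.float32)))
cv2.imwrite('pics/c8.png',cv2.resize(i[135:250,245:345,::-1],None,fx=5,fy=5,interpolation=cv2.INTER_CUBIC))"
```

```text
time: 22.28
position: [0.3787, 0.0581, 0.1844]
orientation: [-3.141, 0.003, 3.044]
ft_force: [0.9, 0.6, 0.1]
opening: -0.0004
finger_force: 0.0
t 22.27 tcp dock mm [-262.9 -103.3] z 184.4 yaw rel -0.24 F [0.9 0.6 0.1]
knob 17 [-104.3   14.8]
((-51.76750946044922, -1.7831077575683594), (103.87508392333984, 87.4427490234375), 89.6537857055664)
```

View pics/c8.png

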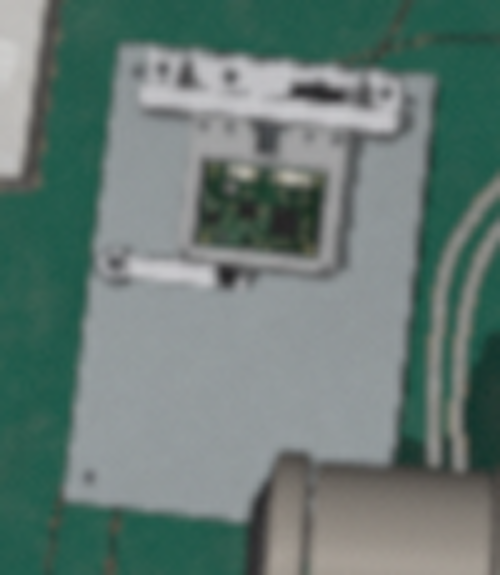

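The stop lies across behind the nest with its knob at (−104.3, 14.8). The nest is flat on the fence (rear edge −95.5, y −1.8), and the board is in its pocket.

```bash
python3 -c "
from plant import env
print(env.sign_off())"
```

```text
the job is handed in; nothing more can be done
None
```

The job is handed in, though no verdict came back: by my last measurements the nest sits square on the fence with the pin in the notch and the board in its pocket, the swing stop is closed behind it, and I made no contact with the loose things.

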